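# Reload the staining bottles in reverse order

## Robot

A 6-joint arm with a two-finger parallel gripper is mounted at the origin on a cart in front of the work surface, level with it; the furniture and walls round the work are solid. World frame = base frame: x ahead of the robot, y to its left, z up, the work surface at z = 0. Lengths are in mm, angles in rad, forces in N, time in s.
With the tool pointing down it reaches from about 325 to 750 mm from the base axis. Payload 7.6 kg.
Tool frame: the origin (TCP) lies between the finger pads; the fingertips stand 14 mm ahead of it and the grasp point (between the pads) lies 5 mm behind it; x points along the fingers, z is the direction in which the jaws open and shut, and the axes are right-handed (so a half turn about x gives the same grasp; the last joint's range is limited). The gripper opens to 85 mm and grips with 20 to 120 N. Pads are 22 mm wide; open, the fingers measure 114 mm over their backs; the gripper's body (76 mm by 85 mm) begins 54 mm behind the grasp point. The pads swing forward as they close: fully open they stand 13 mm farther back than shut.
Start: joints at [1.14, 0.052, 1.401, -0, 1.689, -0.07], TCP at [185.321, 491.223, 245.323] pointing down, gripper open.
Joint ranges: [-2.9, 2.9], [-0.91, 2.17], [0.12, 2.37], [-1.06, 4.2], [0.26, 2.73], [-2.93, 2.93]. Speed limits (rad/s): [2.57, 2.57, 3.01, 3.14, 3.14, 3.14].

## Interface

Orientations are given as a unit quaternion [w, x, y, z].
In Python, from workcell import readout, snapshot, env gives the robot as it stands.
- The arm moves only by the tool send_rows, never from a script. Its argument "commands" is a list of rows, each a list of 2 entries, a list of its own where there are three numbers: the shift along the tool's x, y, z in cm, then the turn, a rotation vector about the tool's x, y, z in degrees. A call has 1 to 20 rows; each row shifts and turns the commanded pose from where the row before left it, along the tool's axes as they then stand; what a row does not reach is not made up. A row lasts 1/10 s, in which the tool goes at most 50 mm and 8.59 degrees, less where a joint would pass 70% of its speed; a pose out of reach is approached as far as the arm can. A call with a gripper value outside its range is refused whole. "gripper" is the closure, from 0 (fully open) to 1 (shut), set as the call begins (left out, the last holds). The fingers move at their own pace and stop on an object; the grip force is fixed at half the most. Time passes only in rows, so rows that do not move let the fingers close. It gives the time, the measured TCP pose, the force and the opening at its end, in the units of the state.
- readout.state(): the state, without advancing time (a new reading comes with each control period).
- snapshot(name): name is "scene" or "top"; returns a dict with "color" (480x640x3 uint8, red, green, blue), "intrinsics" (3x3 intrinsics, pixels), "pose" (4x4, takes a point from camera to world coordinates). Camera axes: x right, y up, looking along -z (the intrinsics and any distortion apply to the point x, -y, -z); pixel columns grow to the right and rows downward; lengths in mm; the calibration is good to about 2 mm. A picture is of the moment at which its call begins. There is no depth.
- env.job_done(): hands the job in, once; it reports no verdict.
The state is a dict: "time_s": time; "joint_pos": joint angles; "dq": joint speeds; "tau": joint torques, N m; "tool_pos": TCP position; "tcp_rot": TCP orientation; "ft_force": force on the tool from outside, world axes, zero at the start; "moment": the same for the moment, N m; "width": finger opening in mm.
Only numpy, scipy, OpenCV 4.12 (cv2) and the standard library are available. Lean on these libraries where they do the work, as an engineer would, in place of code of your own. Each camera call takes 0.05 s, during which the arm holds its last target.

## Task

Move the four dropper bottles from the coloured cups on the white rail into the four pockets of the grey tray, one in each pocket, in reverse order counted from the green ends: the bottle nearest the white rail's green end goes into the pocket farthest from the grey tray's green end, the next one into the next pocket, and so on, until the bottle farthest from the rail's green end stands in the pocket next to the tray's green end. Never tip a bottle over, and leave them all standing upright on the pocket floors, released.

Things in the scene. Friction and masses are not known exactly. Their poses are not given: they have to be found in the camera images.
- bottle_yellow_center (a point): white bottle with yellow cap: a closed dropper bottle, 59 mm tall; round body 20 mm in diameter up to 38 mm above its underside, narrower cap (16 mm) above; 20 to 35 g. The point is its centre, half-way up (29.5 mm above its underside); z is its upright axis. At the start it stands in the yellow cup.
- bottle_blue_center (a point): white bottle with blue cap: a closed dropper bottle, 56 mm tall; round body 20 mm in diameter up to 35 mm above its underside, narrower cap (16 mm) above; 20 to 35 g. The point is its centre, half-way up (28.0 mm above its underside); z is its upright axis. At the start it stands in the blue cup.
- bottle_red_center (a point): pink bottle with red cap: a closed dropper bottle, 59 mm tall; round body 20 mm in diameter up to 38 mm above its underside, narrower cap (16 mm) above; 20 to 35 g. The point is its centre, half-way up (29.5 mm above its underside); z is its upright axis. At the start it stands in the red cup.
- bottle_black_center (a point): dark bottle with black cap: a closed dropper bottle, 59 mm tall; round body 20 mm in diameter up to 38 mm above its underside, narrower cap (16 mm) above; 20 to 35 g. The point is its centre, half-way up (29.5 mm above its underside); z is its upright axis. At the start it stands in the black cup.
- cup_yellow: shallow yellow cup fixed on the white rail, 41 mm across the rim, 9 mm high, inside 31 mm wide with a 3 mm floor; origin at the centre of its underside; at the start the yellow-capped bottle stands in it, so it marks where that bottle stood in the row. Fixed.
- cup_blue: shallow blue cup fixed on the white rail, 41 mm across the rim, 9 mm high, inside 31 mm wide with a 3 mm floor; origin at the centre of its underside; at the start the blue-capped bottle stands in it, so it marks where that bottle stood in the row. Fixed.
- cup_red: shallow red cup fixed on the white rail, 41 mm across the rim, 9 mm high, inside 31 mm wide with a 3 mm floor; origin at the centre of its underside; at the start the red-capped bottle stands in it, so it marks where that bottle stood in the row. Fixed.
- cup_black: shallow black cup fixed on the white rail, 41 mm across the rim, 9 mm high, inside 31 mm wide with a 3 mm floor; origin at the centre of its underside; at the start the black-capped bottle stands in it, so it marks where that bottle stood in the row. Fixed.
- white_rail: white flat rail, 187 x 47 x 6 mm, fixed to the worktop, with a green block (16 x 47 x 18 mm) at one end: the rack the bottles start on. Origin at the centre of its underside, x along the row away from the green end (the green block is at x = -102 mm), z up. The four coloured cups stand on it in any order at x = -69, -23, +23 and +69 mm, y = 0.
- grey_tray: grey tray the bottles go to, fixed, 187 x 47 mm, walls and partitions 12 mm high, 3 mm thick, floor 4 mm thick, the same green block at one end (x = -102 mm). Origin: centre of its underside, x along the row away from the green end, z up. Four open pockets, 43 x 41 mm inside, centres at x = -69, -23, +23, +69 mm, y = 0. To the right of both racks stands a pipette stand about 270 mm high: pass above it.
There are look-alikes about, which are no part of the job. What is shaped like the part that bears bottle_blue_center but orange is not meant.

How it is judged (in metres and radians):
At the end, for the whole second after the job is handed in: Each bottle stands upright (0.1 rad), at rest and released on the floor of a pocket of the grey tray (centre within 15 mm of the pocket's centre each way, 4 mm in height); from the green ends, the tray's order is the reverse of the order of the bottles' own cups on the rail (((x of cup_yellow in the frame of white_rail between -0.084 and -0.054 m and x of bottle_yellow_center in the frame of grey_tray between 0.054 and 0.084 m) or (x of cup_yellow in the frame of white_rail between -0.038 and -0.008 m and x of bottle_yellow_center in the frame of grey_tray between 0.008 and 0.038 m) or (x of cup_yellow in the frame of white_rail between 0.008 and 0.038 m and x of bottle_yellow_center in the frame of grey_tray between -0.038 and -0.008 m) or (x of cup_yellow in the frame of white_rail between 0.054 and 0.084 m and x of bottle_yellow_center in the frame of grey_tray between -0.084 and -0.054 m)) and y of bottle_yellow_center in the frame of grey_tray between -0.015 and 0.015 m and z of bottle_yellow_center in the frame of grey_tray between 0.0295 and 0.0375 m and angle between each of bottle_yellow_center, bottle_blue_center, bottle_red_center, bottle_black_center's own z axis and vertical below 0.1 rad and linear speed of each of bottle_yellow, bottle_blue, bottle_red, bottle_black below 0.02 m/s and contact force between the fingers and bottle_yellow below 0.05 N and ((x of cup_blue in the frame of white_rail between -0.084 and -0.054 m and x of bottle_blue_center in the frame of grey_tray between 0.054 and 0.084 m) or (x of cup_blue in the frame of white_rail between -0.038 and -0.008 m and x of bottle_blue_center in the frame of grey_tray between 0.008 and 0.038 m) or (x of cup_blue in the frame of white_rail between 0.008 and 0.038 m and x of bottle_blue_center in the frame of grey_tray between -0.038 and -0.008 m) or (x of cup_blue in the frame of white_rail between 0.054 and 0.084 m and x of bottle_blue_center in the frame of grey_tray between -0.084 and -0.054 m)) and y of bottle_blue_center in the frame of grey_tray between -0.015 and 0.015 m and z of bottle_blue_center in the frame of grey_tray between 0.028 and 0.036 m and contact force between the fingers and bottle_blue below 0.05 N and ((x of cup_red in the frame of white_rail between -0.084 and -0.054 m and x of bottle_red_center in the frame of grey_tray between 0.054 and 0.084 m) or (x of cup_red in the frame of white_rail between -0.038 and -0.008 m and x of bottle_red_center in the frame of grey_tray between 0.008 and 0.038 m) or (x of cup_red in the frame of white_rail between 0.008 and 0.038 m and x of bottle_red_center in the frame of grey_tray between -0.038 and -0.008 m) or (x of cup_red in the frame of white_rail between 0.054 and 0.084 m and x of bottle_red_center in the frame of grey_tray between -0.084 and -0.054 m)) and y of bottle_red_center in the frame of grey_tray between -0.015 and 0.015 m and z of bottle_red_center in the frame of grey_tray between 0.0295 and 0.0375 m and contact force between the fingers and bottle_red below 0.05 N and ((x of cup_black in the frame of white_rail between -0.084 and -0.054 m and x of bottle_black_center in the frame of grey_tray between 0.054 and 0.084 m) or (x of cup_black in the frame of white_rail between -0.038 and -0.008 m and x of bottle_black_center in the frame of grey_tray between 0.008 and 0.038 m) or (x of cup_black in the frame of white_rail between 0.008 and 0.038 m and x of bottle_black_center in the frame of grey_tray between -0.038 and -0.008 m) or (x of cup_black in the frame of white_rail between 0.054 and 0.084 m and x of bottle_black_center in the frame of grey_tray between -0.084 and -0.054 m)) and y of bottle_black_center in the frame of grey_tray between -0.015 and 0.015 m and z of bottle_black_center in the frame of grey_tray between 0.0295 and 0.0375 m and contact force between the fingers and bottle_black below 0.05 N); the robot touches nothing.
It fails at once if the yellow-capped bottle is tipped by more than about 35 degrees (angle between bottle_yellow_center's own z axis and vertical above 0.6 rad).
It fails at once if the blue-capped bottle is tipped by more than about 35 degrees (angle between bottle_blue_center's own z axis and vertical above 0.6 rad).
It fails at once if the red-capped bottle is tipped by more than about 35 degrees (angle between bottle_red_center's own z axis and vertical above 0.6 rad).
It fails at once if the black-capped bottle is tipped by more than about 35 degrees (angle between bottle_black_center's own z axis and vertical above 0.6 rad).
It also fails if it takes over 115 s, if anything falls off the work surface, if the arm or the gripper's body presses on something with over 40 N, if the wrist force passes 120 N, or if a joint passes its speed limit or range.

## Working session

There is one attempt and no reset: what is moved stays moved. The work goes in short steps, Python scripts to look and compute and a tool call to move; the robot and the scene stay as the last step left them, time stands still between calls to the robot, and variables do not carry over. Pictures are saved under pics/ and viewed, and the job is handed in when it is done.

Besides the shell and the picture viewer there is one more tool, called after ">>>" by a JSON object that holds its "op" and its "data", one argument or row to a line. send_rows: Moves the arm, as the interface text tells. Its arguments: {"type":"object","properties":{"commands":{"type":"array","items":{"type":"array"}},"gripper":{"type":"number"}},"required":["commands"]}

```bash
mkdir -p pics
python3 - <<'E'
from workcell import readout, snapshot, env
import cv2,numpy as np
s=readout.state()
for k,v in s.items(): print(k,np.round(v,3))
for n in("scene","top"):
    d=snapshot(n);cv2.imwrite(f"pics/{n}0.png",d["color"][:,:,::-1]);print(n,d["intrinsics"],np.round(d["pose"],3),d.keys())
E
```

```text
time_s 0.0
joint_pos [ 1.14   0.053  1.402  0.     1.689 -0.07 ]
dq [ 0.    -0.002  0.001  0.001  0.001  0.   ]
tau [ 1.0000e-03 -3.8169e+01 -3.6018e+01  0.0000e+00  6.0000e-03 -0.0000e+00]
tool_pos [185.19  490.939 244.445]
tcp_rot [ 0.581 -0.402  0.582  0.402]
ft_force [ 0.735 -1.127  0.589]
moment [-0.025 -0.01   0.072]
width 85.43
scene [[623.76104386   0.         319.61553686]
 [  0.         623.76104386 243.20922552]
 [  0.           0.           1.        ]] [[ 7.93000e-01  4.74000e-01 -3.84000e-01  2.06245e+02]
 [-6.10000e-01  6.12000e-01 -5.04000e-01 -1.98847e+02]
 [-4.00000e-03  6.33000e-01  7.74000e-01  7.34635e+02]
 [ 0.00000e+00  0.00000e+00  0.00000e+00  1.00000e+00]] dict_keys(['color', 'intrinsics', 'pose'])
top [[526.14057288   0.         319.14054532]
 [  0.         526.14057288 232.82832761]
 [  0.           0.           1.        ]] [[-2.50000e-02  9.80000e-01 -1.99000e-01  3.64749e+02]
 [-1.00000e+00 -2.60000e-02  1.00000e-03  2.20892e+02]
 [-4.00000e-03  1.99000e-01  9.80000e-01  8.81875e+02]
 [ 0.00000e+00  0.00000e+00  0.00000e+00  1.00000e+00]] dict_keys(['color', 'intrinsics', 'pose'])
```

View pics/scene0.png

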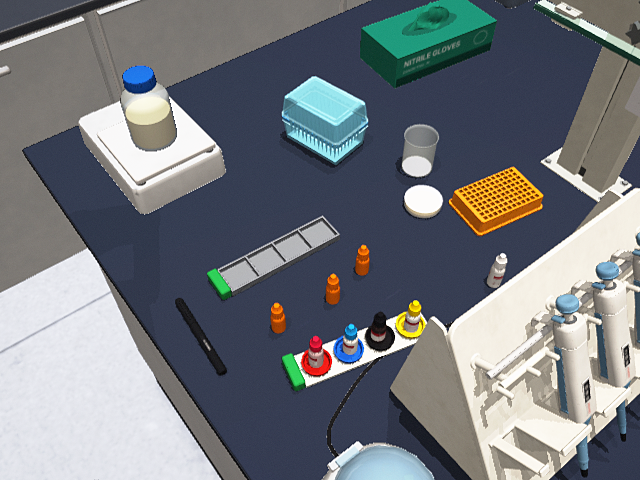

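View pics/top0.png

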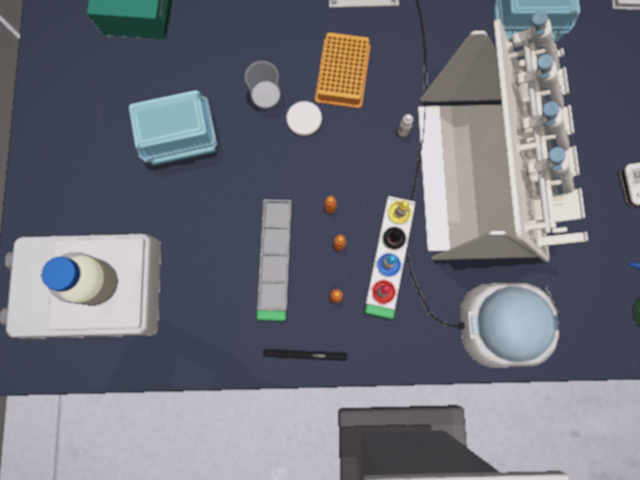

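Run:
```python
import cv2
t=cv2.imread("pics/top0.png");s=cv2.imread("pics/scene0.png")
cv2.imwrite("pics/c1.png",cv2.resize(t[180:330,340:480],None,fx=5,fy=5,interpolation=2)[:,:])
cv2.imwrite("pics/c1.png",cv2.resize(t[190:325,355:470],None,fx=4.4,fy=4.4,interpolation=2))
cv2.imwrite("pics/c2.png",cv2.resize(t[190:330,245:345],None,fx=4,fy=4,interpolation=2))
cv2.imwrite("pics/c3.png",cv2.resize(s[285:405,270:470],None,fx=4,fy=4,interpolation=2))
cv2.imwrite("pics/c4.png",cv2.resize(s[205:305,200:350],None,fx=5,fy=5,interpolation=2))
```

```text
(no output)
```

View pics/c1.png

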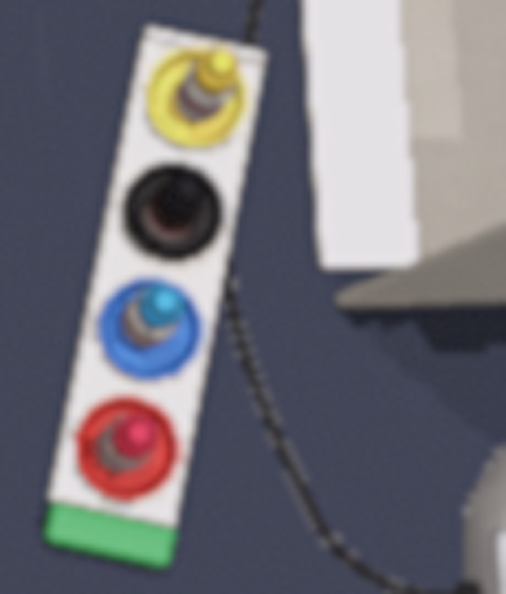

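View pics/c2.png

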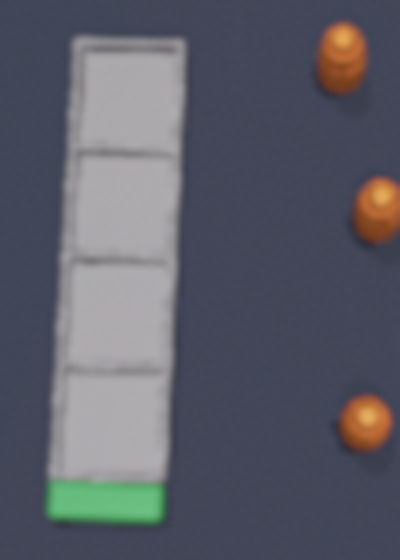

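View pics/c3.png

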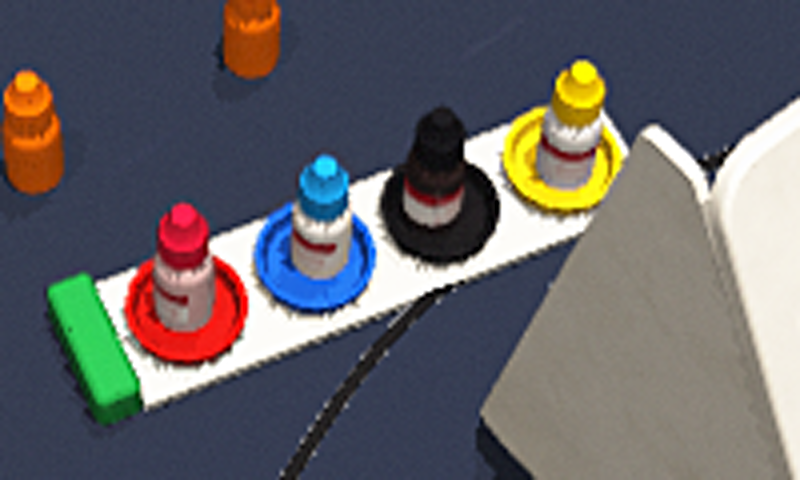

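View pics/c4.png

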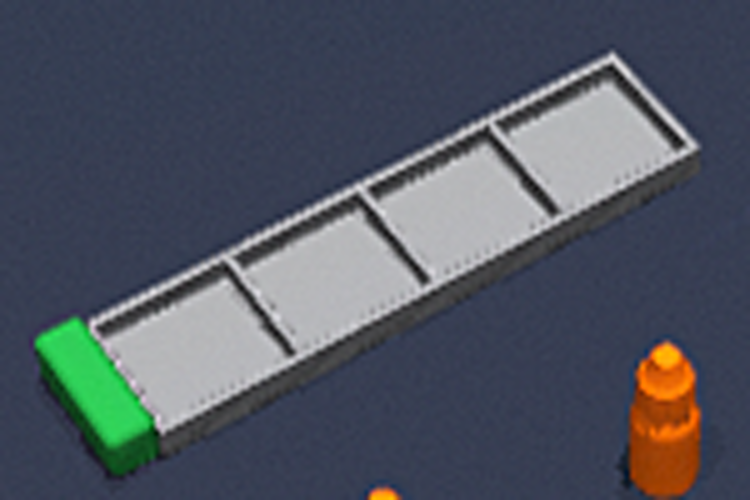

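```bash
cat > h.py <<'E'
import numpy as np,cv2,pickle,os
from scipy.optimize import least_squares
from workcell import snapshot
if not os.path.exists('cal.pkl'):
    pickle.dump({n:{k:np.array(v) for k,v in snapshot(n).items() if k!='color'} for n in('scene','top')},open('cal.pkl','wb'))
C=pickle.load(open('cal.pkl','rb'))
def proj(n,P):
    P=np.atleast_2d(P).astype(float);T=C[n]['pose'];K=C[n]['intrinsics']
    c=(P-T[:3,3])@T[:3,:3]; c=c*[1,-1,-1]; u=c@K.T; return u[:,:2]/u[:,2:]
def back(n,uv,z):
    T=C[n]['pose'];K=C[n]['intrinsics']
    d=np.linalg.solve(K,[uv[0],uv[1],1])*[1,-1,-1]; d=T[:3,:3]@d; t=T[:3,3]
    return t+d*(z-t[2])/d[2]
def tri(uvs):
    f=lambda p:np.concatenate([proj(n,p)[0]-uv for n,uv in uvs]); r=least_squares(f,[450,200,30]);return r.x,r.fun
def loc(p,l):
    l=np.atleast_2d(l).astype(float);c,s=np.cos(p[2]),np.sin(p[2])
    return np.c_[p[0]+c*l[:,0]-s*l[:,1],p[1]+s*l[:,0]+c*l[:,1],l[:,2]]
def crop(pts,o,s): return (np.array(pts)+.5)/s-.5+np.array(o)
E
python3 - <<'E'
from h import *
c1=lambda p:crop(p,(355,190),4.4)
c2=lambda p:crop(p,(245,190),4);c3=lambda p:crop(p,(270,285),4);c4=lambda p:crop(p,(200,205),5)
rl=[[69,0,13],[23,0,13],[-23,0,13],[-69,0,13]]
obs=[('top',c1([[197,98],[173,212],[150,329],[127,449]]),rl),('scene',c3([[562,156],[440,208],[315,256],[186,306]]),rl),('top',c1([[147,25],[267,50]]),[[93.5,23.5,6],[93.5,-23.5,6]])]
tl=[[93.5,23.5,12],[93.5,-23.5,12]];pl=[[46,22,12],[0,22,12],[-46,22,12],[46,-22,12],[0,-22,12],[-46,-22,12]]
obt=[('top',c2([[75,38],[185,40]]),tl),('scene',c4([[615,55],[697,148]]),tl),('scene',c4([[493,125],[363,190],[232,262],[555,213],[427,280],[292,353]]),pl),('top',c2([[75,153],[70,260],[64,368],[180,153],[174,261],[168,370]]),pl),
 ('scene',c4([[38,345],[80,320],[155,428],[110,462]]),[[-110,23.5,18],[-94,23.5,18],[-94,-23.5,18],[-110,-23.5,18]])]
for nm,ob in(('rail',obs),('tray',obt)):
    f=lambda p:np.concatenate([(proj(n,loc(p,l))-uv).ravel() for n,uv,l in ob])
    r=least_squares(f,[450,200,0],x_scale=[1,1,.01]);print(nm,r.x)
    for n,uv,l in ob: print(n,np.round(proj(n,loc(r.x,l))-uv,1).tolist())
    pk=loc(r.x,[[x,0,0] for x in(-69,-23,23,69)]);print(np.round(pk[:,:2],1).tolist())
for nm,a,b in(('y',(220,63),(581,70)),('k',(180,190),(438,118)),('b',(164,300),(324,166)),('r',(142,432),(182,214))):
    print(nm,tri([('top',c1(a)),('scene',c3(b))]),back('top',c1(a),65 if nm=='b' else 68),back('scene',c3(b),65 if nm=='b' else 68))
# stand edges and others (top)
for q,z in (((427,107),0),((447,250),0),((430,250),0),((490,33),270),((430,107),30),((433,258),0),((500,100),270),((548,240),270)): print(q,z,back('top',q,z).round())
for a,b in (((330,200),(363,248)),((341,236),(333,277)),((337,293),(278,306)),((432,258),(432,318)),((407,117),(503,256))): print(tri([('top',a),('scene',b)]))
E
```

```text
rail [ 5.07239918e+02  1.00132923e+02 -2.44445393e-01]
top [[-0.3, -0.2], [0.0, -0.1], [0.0, -0.2], [-0.1, -0.5]]
scene [[0.2, 0.8], [0.3, -0.3], [0.3, -0.1], [0.4, 0.0]]
top [[-0.2, 1.0], [-0.6, 1.0]]
[[440.3, 116.8], [484.9, 105.7], [529.6, 94.6], [574.2, 83.4]]
tray [ 5.06535109e+02  2.94724713e+02 -4.85810289e-02]
top [[0.2, 0.9], [0.1, 1.0]]
scene [[-0.8, -0.3], [0.5, 0.0]]
scene [[-1.4, -0.4], [-1.0, -0.0], [-1.4, -0.6], [2.5, 0.4], [2.1, 1.1], [2.2, 1.0]]
top [[-0.2, -0.7], [-0.2, -0.6], [0.1, -0.2], [-0.4, -0.1], [0.1, -0.2], [0.6, -0.1]]
scene [[-2.2, -0.2], [-0.7, -0.3], [0.5, 0.1], [-0.6, -1.3]]
[[437.6, 298.1], [483.6, 295.8], [529.5, 293.6], [575.5, 291.4]]
y (array([573.31683931,  82.73193008,  68.34395531]), array([-0.00398917,  0.00899158,  0.00745067, -0.00262549])) [573.41963521  82.66630933  68.        ] [573.49602338  82.88016581  68.        ]
k (array([527.600153  ,  99.10449805,  63.54330886]), array([-0.04161757,  0.0976357 ,  0.08078858, -0.02662408])) [526.86852999  99.6936799   68.        ] [525.35928383  97.15818336  68.        ]
b (array([487.45902676, 107
[... 481 characters left out ...]
 270.]
(430, 107) 30 [755.  22.  30.]
(433, 258) 0 [495.  29.   0.]
(500, 100) 270 [652. -10. 270.]
(548, 240) 270 [473. -50. 270.]
(array([587.32200357, 201.06482606,  51.95572517]), array([-0.00415064,  0.00967996,  0.00861122, -0.00286646]))
(array([524.33714028, 186.32687619,  52.71921107]), array([-0.66498873,  1.61487683,  1.40600181, -0.43668689]))
(array([436.31493039, 194.32846108,  52.58105417]), array([ 0.10450184, -0.27291156, -0.23421258,  0.06388369]))
(array([515.60675908,  37.82369647, 126.64889591]), array([ 11.70941388, -26.71863237, -21.39849133,   7.38863067]))
(array([725.58286454,  68.32421695,  59.35938742]), array([ 0.15441114, -0.31477039, -0.26711701,  0.11057991]))
```

Run:
```python
from h import *
print(back('scene',(392,390),0))
for P in ([500,30,0],[500,30,50],[500,30,100],[770,25,0],[770,25,50]): print(P,proj('top',P),proj('scene',P))
t=cv2.imread("pics/top0.png");s=cv2.imread("pics/scene0.png")
cv2.imwrite("pics/c5.png",cv2.resize(t[20:280,400:600],None,fx=2.3,fy=2.3,interpolation=2))
cv2.imwrite("pics/c6.png",cv2.resize(s[180:480,370:640],None,fx=2,fy=2,interpolation=2))
```

```text
[495.69572634  30.90387972   0.        ]
[500, 30, 0] [[431.95943303 255.26772223]] [[394.99404494 388.61482625]]
[500, 30, 50] [[438.39117976 250.36145421]] [[398.67508197 369.99262832]]
[500, 30, 100] [[445.6174553  244.84910335]] [[402.75233877 349.36597273]]
[770, 25, 0] [[424.5374982 106.6552034]] [[537.32384018 285.41804647]]
[770, 25, 50] [[430.1777978   93.91608501]] [[546.98580109 264.33577828]]
```

View pics/c5.png

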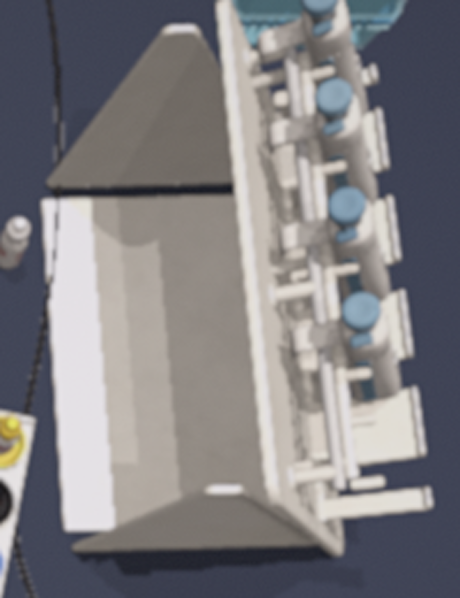

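View pics/c6.png

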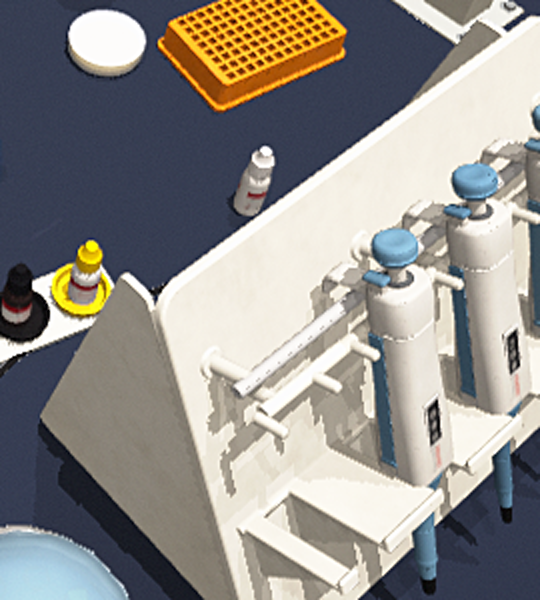

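```bash
cat > m.py <<'E'
from h import *
from workcell import readout
from scipy.spatial.transform import Rotation as Ro
import sys
s=readout.state();q=np.array(s['tcp_rot']);R=Ro.from_quat(q[[1,2,3,0]]).as_matrix()
def st(): print('t',s['time_s'],'pos',np.round(s['tool_pos'],1),'F',np.round(s['ft_force'],1),'w',s['width'],'\nR',np.round(R,4).tolist())
def yaw(): return np.degrees(np.arctan2(R[1,2],R[0,2]))
def want(ydeg):
    y=np.radians(ydeg);z=np.array([np.cos(y),np.sin(y),0]);x=np.array([0,0,-1.]);return np.c_[x,np.cross(z,x),z]
def go(p,Rt): # shift in cm in frame Rt (after turn)
    return np.round(Rt.T@(np.array(p)-s['tool_pos'])/10,2)
def turn(Rt): return np.round(np.degrees(Ro.from_matrix(R.T@Rt).as_rotvec()),2)
E
python3 - <<'E'
from m import *
st();print(yaw())
for y in (76,-104): 
    W=want(y);print(turn(W),W.round(3).tolist());print(go([440.3,116.8,150],W))
E
```

```text
t 0.2 pos [185.2 491.1 244.8] F [ 0.2 -0.4 -0.4] w 85.36516934079535 
R [[-0.0004, -0.9356, 0.353], [-0.0009, 0.353, 0.9356], [-1.0, 0.0, -0.0009]]
69.32790428617167
[-6.67 -0.05 -0.01] [[0.0, -0.97, 0.242], [0.0, 0.242, 0.97], [-1.0, 0.0, 0.0]]
[  9.48 -33.8  -30.14]
[ 1.7333e+02 -1.0000e-02  8.0000e-02] [[0.0, 0.97, -0.242], [0.0, -0.242, -0.97], [-1.0, 0.0, 0.0]]
[ 9.48 33.8  30.14]
```

>>> {"op": "send_rows", "data": {
  "commands": [
    [[0, 0, 0], [-3.33, 0, 0]],
    [[0, 0, 0], [-3.33, 0, 0]],
    [[0.53, -2.11, -1.88], [0, 0, 0]],
    [[0.53, -2.11, -1.88], [0, 0, 0]],
    [[0.53, -2.11, -1.88], [0, 0, 0]],
    [[0.53, -2.11, -1.88], [0, 0, 0]],
    [[0.53, -2.11, -1.88], [0, 0, 0]],
    [[0.53, -2.11, -1.88], [0, 0, 0]],
    [[0.53, -2.11, -1.88], [0, 0, 0]],
    [[0.53, -2.11, -1.88], [0, 0, 0]],
    [[0.53, -2.11, -1.88], [0, 0, 0]],
    [[0.53, -2.11, -1.88], [0, 0, 0]],
    [[0.53, -2.11, -1.88], [0, 0, 0]],
    [[0.53, -2.11, -1.88], [0, 0, 0]],
    [[0.53, -2.11, -1.88], [0, 0, 0]],
    [[0.53, -2.11, -1.88], [0, 0, 0]],
    [[0.53, -2.11, -1.88], [0, 0, 0]],
    [[0.53, -2.11, -1.88], [0, 0, 0]]
  ],
  "gripper": 0.45
}}

```text
time_s: 2.0
tool_pos: [440.5, 116.6, 160.2]
tcp_rot: [0.557, -0.435, 0.557, 0.435]
ft_force: [0.4, 0.7, -0.2]
width: 46.8
```

>>> {"op": "send_rows", "data": {
  "commands": [
    [[0, 0, 0], [0, 0, 0]],
    [[0, 0, 0], [0, 0, 0]]
  ]
}}

```text
time_s: 2.2
tool_pos: [439.9, 117.4, 160.3]
tcp_rot: [0.557, -0.435, 0.558, 0.435]
ft_force: [0.3, 0.8, 0.1]
width: 47.2
```

Run:
```python
from m import *
st();W=want(76);print(turn(W),go([440.2,117.4,34],W))
print(s['joint_pos'])
d=snapshot('scene')['color'][:,:,::-1];cv2.imwrite('pics/a1.png',d)
```

```text
t 2.2 pos [439.9 117.4 160.3] F [0.3 0.8 0.1] w 47.16757999649334 
R [[-0.0008, -0.9699, 0.2434], [0.0002, 0.2434, 0.9699], [-1.0, 0.0009, 0.0]]
[-0.09  0.   -0.05] [12.63 -0.03  0.  ]
[ 1.79513098e-01 -1.02932533e-01  1.72354912e+00  3.70776127e-04
  1.52174176e+00 -1.14543253e+00]
```

View pics/a1.png

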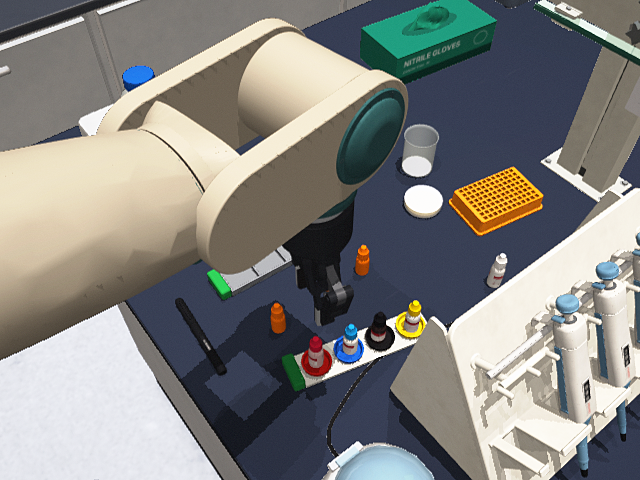

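>>> {"op": "send_rows", "data": {
  "commands": [
    [[2, 0, 0], [0, 0, 0]],
    [[2, 0, 0], [0, 0, 0]],
    [[2, 0, 0], [0, 0, 0]],
    [[1, 0, 0], [0, 0, 0]],
    [[1, 0, 0], [0, 0, 0]],
    [[0, 0, 0], [0, 0, 0]]
  ]
}}

```text
time_s: 2.85
tool_pos: [439.4, 117.9, 79.7]
tcp_rot: [0.557, -0.435, 0.558, 0.436]
ft_force: [-0.1, 0.4, -0.5]
width: 46.9
```

Run:
```python
from m import *
st();W=want(76);print(turn(W),go([440.2,117.4,34],W))
d=snapshot('scene')['color'][:,:,::-1];cv2.imwrite('pics/a2.png',cv2.resize(d[260:400,250:430],None,fx=4,fy=4))
```

```text
t 2.85 pos [439.4 117.9  79.7] F [-0.1  0.4 -0.5] w 46.88296901511477 
R [[-0.0015, -0.9704, 0.2415], [-0.0002, 0.2415, 0.9704], [-1.0, 0.0014, -0.0005]]
[ 0.03 -0.03 -0.08] [ 4.57 -0.09 -0.03]
```

View pics/a2.png

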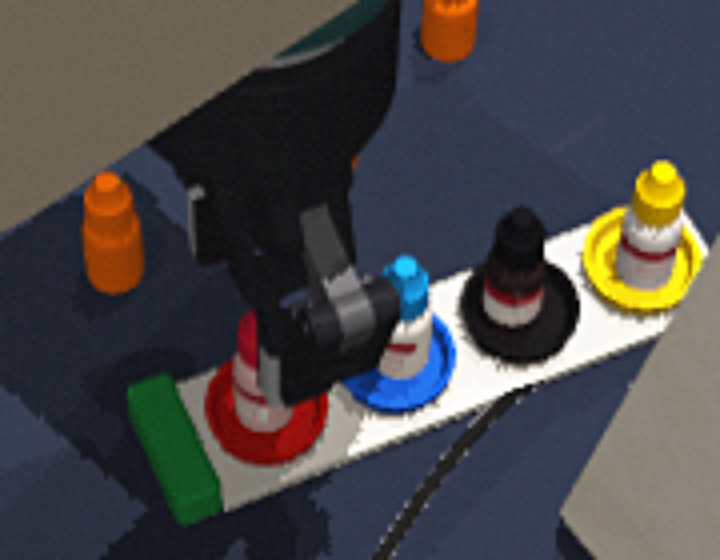

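Run:
```python
from m import *
p=np.array(s['tool_pos'])
for zz in (-23,-38):
  for yy in (-11,11):
    P=p+R@[14,yy,zz]; print(zz,yy,((proj('scene',P)[0]-[250,260])*4).round())
print(((proj('scene',p+R@[14,0,0])[0]-[250,260])*4).round())
```

```text
-23 -11 [325. 366.]
-23 11 [258. 392.]
-38 -11 [346. 406.]
-38 11 [278. 433.]
[262. 318.]
```

>>> {"op": "send_rows", "data": {
  "commands": [
    [[1.5, -0.05, 0], [0, 0, 0]],
    [[1.5, -0.05, 0], [0, 0, 0]],
    [[1, 0, 0], [0, 0, 0]],
    [[0.6, 0, 0], [0, 0, 0]],
    [[0, 0, 0], [0, 0, 0]]
  ]
}}

```text
time_s: 3.4
tool_pos: [440.8, 117.4, 34.2]
tcp_rot: [0.557, -0.435, 0.557, 0.435]
ft_force: [-0.5, 0.7, 0.4]
width: 47.2
```

>>> {"op": "send_rows", "data": {
  "commands": [
    [[0, 0, 0], [0, 0, 0]],
    [[0, 0, 0], [0, 0, 0]],
    [[0, 0, 0], [0, 0, 0]],
    [[0, 0, 0], [0, 0, 0]],
    [[0, 0, 0], [0, 0, 0]],
    [[0, 0, 0], [0, 0, 0]],
    [[0, 0, 0], [0, 0, 0]],
    [[0, 0, 0], [0, 0, 0]]
  ],
  "gripper": 1
}}

```text
time_s: 4.2
tool_pos: [441.6, 117.5, 35.4]
tcp_rot: [0.558, -0.436, 0.557, 0.435]
ft_force: [-1.4, 0.2, 5.7]
width: 17.6
```

Run:
```python
from m import *
st();W=want(76);print(turn(W),go([440.2,117.4,34],W))
d=snapshot('scene')['color'][:,:,::-1];cv2.imwrite('pics/a3.png',cv2.resize(d[260:400,250:430],None,fx=4,fy=4))
```

```text
t 4.2 pos [441.6 117.5  35.4] F [-1.4  0.2  5.7] w 17.643561384910196 
R [[0.0016, -0.9702, 0.2421], [0.0004, 0.2421, 0.9702], [-1.0, -0.0014, 0.0008]]
[-0.01  0.04  0.08] [ 0.14  0.13 -0.05]
```

View pics/a3.png

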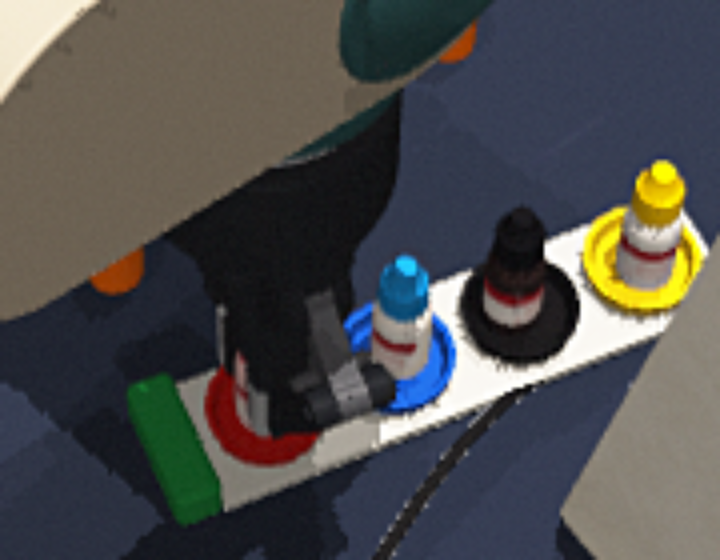

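Run:
```python
from m import *
p=np.array(s['tool_pos']);o=np.array([285,320])
d=snapshot('scene')['color'][:,:,::-1];im=cv2.resize(d[320:390,285:365],None,fx=8,fy=8,interpolation=2)
for zz in (-9,9):
  for yy in (-11,11):
   for xx in (-16,14):
    P=p+R@[xx,yy,zz]; c=(proj('scene',P)[0]-o)*8+4; cv2.circle(im,tuple(int(v) for v in c),4,(0,255,0),-1)
for z in (9,47):
    for a in np.linspace(0,2*np.pi,24):
        c=(proj('scene',[440.2+10*np.cos(a),117.5+10*np.sin(a),z])[0]-o)*8+4;cv2.circle(im,tuple(int(v) for v in c),2,(255,255,0),-1)
cv2.imwrite('pics/a4.png',im)
```

```text
(no output)
```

View pics/a4.png

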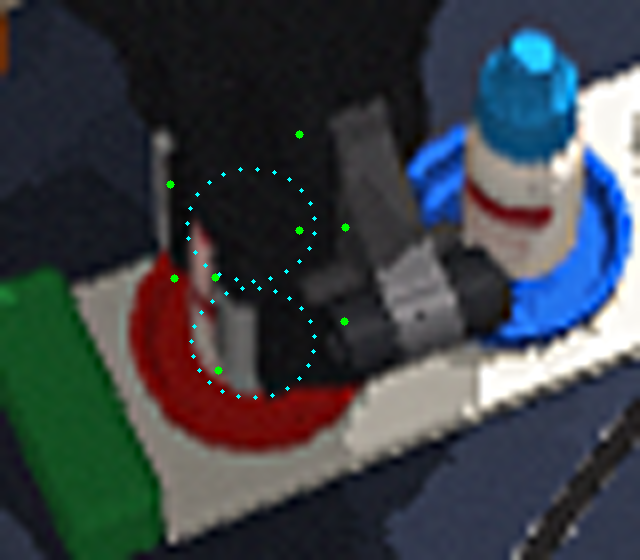

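>>> {"op": "send_rows", "data": {
  "commands": [
    [[-0.5, 0, 0], [0, 0, 0]],
    [[-1, 0, 0], [0, 0, 0]],
    [[-2, 0, 0], [0, 0, 0]],
    [[-3, 0, 0], [0, 0, 0]],
    [[-3, 0, 0], [0, 0, 0]],
    [[-2, 0, 0], [0, 0, 0]],
    [[0, 0, 0], [5.6, 0, 0]],
    [[0, 0, 0], [5.6, 0, 0]],
    [[0, 0, 0], [0, 0, 0]]
  ]
}}

```text
time_s: 5.2
tool_pos: [441.0, 117.4, 150.1]
tcp_rot: [0.597, -0.379, 0.597, 0.379]
ft_force: [0.5, 0.5, -0.3]
width: 17.4
```

Run:
```python
from m import *
st();W=want(87.2);print(turn(W),go([575.5,291.4,150],W))
d=snapshot('scene')['color'][:,:,::-1];cv2.imwrite('pics/a5.png',cv2.resize(d[200:400,230:430],None,fx=3,fy=3))
```

```text
t 5.2 pos [441.  117.4 150.1] F [ 0.5  0.5 -0.3] w 17.376234305995684 
R [[0.0007, -0.9044, 0.4267], [0.0002, 0.4267, 0.9044], [-1.0, -0.0005, 0.0005]]
[-2.246e+01  2.000e-02  4.000e-02] [ 1.000e-02 -1.258e+01  1.804e+01]
```

View pics/a5.png

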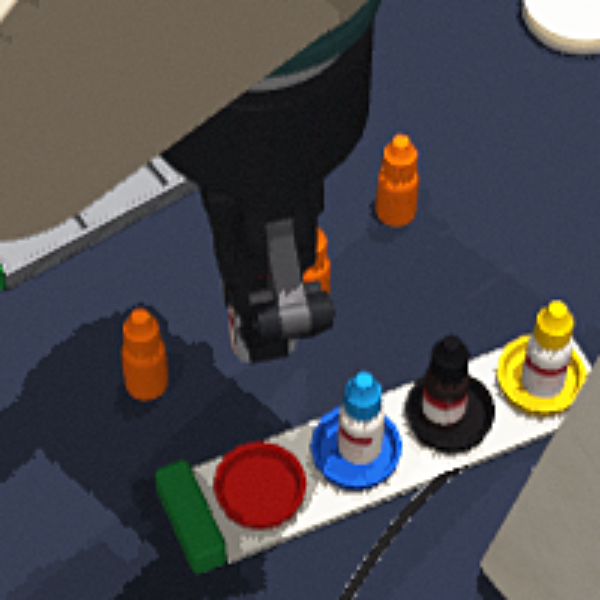

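>>> {"op": "send_rows", "data": {
  "commands": [
    [[0, 0, 0], [-5.6, 0, 0]],
    [[0, 0, 0], [-5.6, 0, 0]],
    [[0, 0, 0], [-5.6, 0, 0]],
    [[0, 0, 0], [-5.66, 0, 0]],
    [[0, -0.8, 1.1], [0, 0, 0]],
    [[0, -1.57, 2.25], [0, 0, 0]],
    [[0, -1.57, 2.25], [0, 0, 0]],
    [[0, -1.57, 2.25], [0, 0, 0]],
    [[0, -1.57, 2.25], [0, 0, 0]],
    [[0, -1.57, 2.25], [0, 0, 0]],
    [[0, -1.57, 2.25], [0, 0, 0]],
    [[0, -1.57, 2.25], [0, 0, 0]],
    [[0, -0.8, 1.15], [0, 0, 0]],
    [[2, 0, 0], [0, 0, 0]],
    [[2, 0, 0], [0, 0, 0]],
    [[2, 0, 0], [0, 0, 0]],
    [[0, 0, 0], [0, 0, 0]],
    [[0, 0, 0], [0, 0, 0]]
  ]
}}

```text
time_s: 7.05
tool_pos: [575.4, 291.1, 89.7]
tcp_rot: [0.511, -0.488, 0.512, 0.488]
ft_force: [-0.0, 0.4, 0.6]
width: 17.3
```

Run:
```python
from m import *
st();W=want(87.2);print(turn(W),go([575.5,291.4,30],W))
d=snapshot('scene')['color'][:,:,::-1];cv2.imwrite('pics/a6.png',cv2.resize(d[150:330,200:400],None,fx=3.5,fy=3.5))
d=snapshot('top')['color'][:,:,::-1];cv2.imwrite('pics/a6t.png',cv2.resize(d[150:330,220:420],None,fx=3,fy=3))
```

```text
t 7.05 pos [575.4 291.1  89.7] F [-0.   0.4  0.6] w 17.3249706675512 
R [[-0.0006, -0.9989, 0.0466], [-0.0002, 0.0466, 0.9989], [-1.0, 0.0006, -0.0002]]
[ 0.13 -0.01 -0.03] [ 5.97 -0.01  0.03]
```

View pics/a6.png

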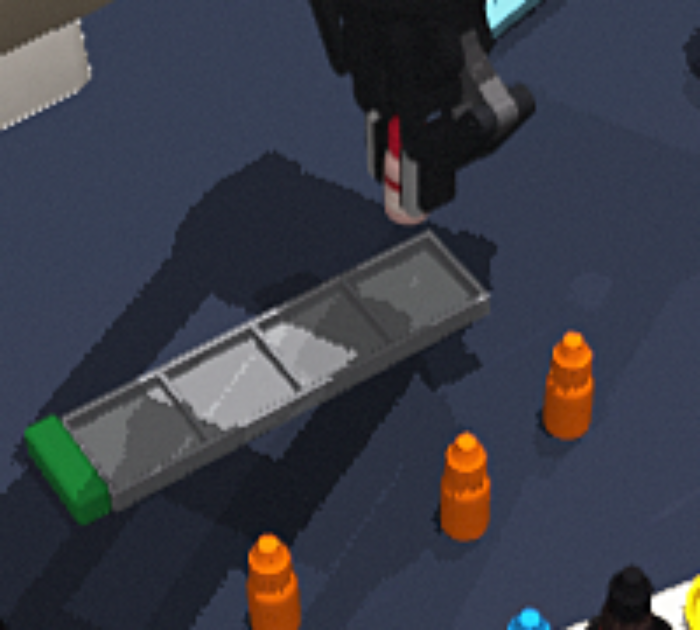

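View pics/a6t.png

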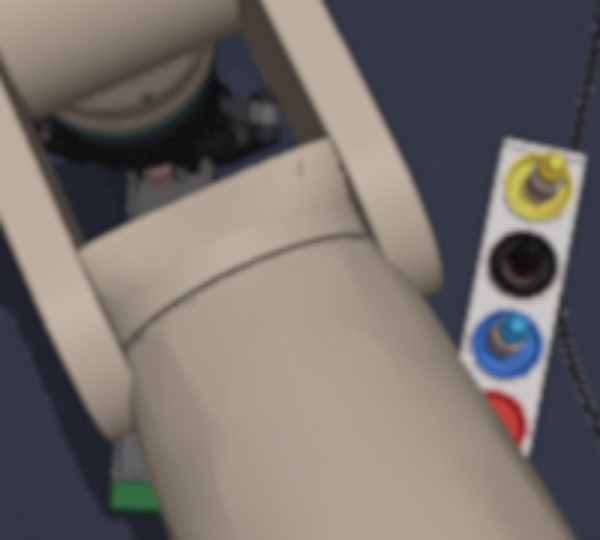

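>>> {"op": "send_rows", "data": {
  "commands": [
    [[1.5, 0, 0], [0, 0, 0]],
    [[1.5, 0, 0], [0, 0, 0]],
    [[1.2, 0, 0], [0, 0, 0]],
    [[0.8, 0, 0], [0, 0, 0]],
    [[0.5, 0, 0], [0, 0, 0]],
    [[0.3, 0, 0], [0, 0, 0]],
    [[0, 0, 0], [0, 0, 0]],
    [[0, 0, 0], [0, 0, 0]]
  ]
}}

```text
time_s: 7.95
tool_pos: [575.7, 291.3, 32.1]
tcp_rot: [0.512, -0.488, 0.512, 0.488]
ft_force: [-0.9, 0.3, 0.4]
width: 17.2
```

>>> {"op": "send_rows", "data": {
  "commands": [
    [[0.1, 0, 0], [0, 0, 0]],
    [[0.05, 0, 0], [0, 0, 0]],
    [[0, 0, 0], [0, 0, 0]],
    [[0, 0, 0], [0, 0, 0]]
  ]
}}

```text
time_s: 8.35
tool_pos: [575.7, 291.2, 30.5]
tcp_rot: [0.512, -0.488, 0.512, 0.488]
ft_force: [0.0, 0.0, 1.4]
width: 17.2
```

>>> {"op": "send_rows", "data": {
  "commands": [
    [[0, 0, 0], [0, 0, 0]],
    [[0, 0, 0], [0, 0, 0]],
    [[0, 0, 0], [0, 0, 0]],
    [[0, 0, 0], [0, 0, 0]],
    [[0, 0, 0], [0, 0, 0]],
    [[-0.5, 0, 0], [0, 0, 0]],
    [[-1, 0, 0], [0, 0, 0]],
    [[-2, 0, 0], [0, 0, 0]],
    [[-3, 0, 0], [0, 0, 0]],
    [[-3, 0, 0], [0, 0, 0]],
    [[-2.5, 0, 0], [0, 0, 0]],
    [[0, 0, 0], [0, 0, 0]]
  ],
  "gripper": 0.45
}}

```text
time_s: 9.55
tool_pos: [577.3, 292.0, 156.3]
tcp_rot: [0.515, -0.489, 0.509, 0.487]
ft_force: [0.5, -0.5, 0.6]
width: 47.3
```

Run:
```python
from m import *
st();W=want(76);print(turn(W),go([486.5,106,150],W))
d=snapshot('scene')['color'][:,:,::-1];cv2.imwrite('pics/a7.png',cv2.resize(d[180:380,200:440],None,fx=3,fy=3))
```

```text
t 9.55 pos [577.3 292.  156.3] F [ 0.5 -0.5  0.6] w 47.341670970597434 
R [[0.0089, -0.9988, 0.048], [0.004, 0.048, 0.9988], [-1.0, -0.0087, 0.0044]]
[11.25  0.3   0.47] [  0.63   4.31 -20.24]
```

View pics/a7.png

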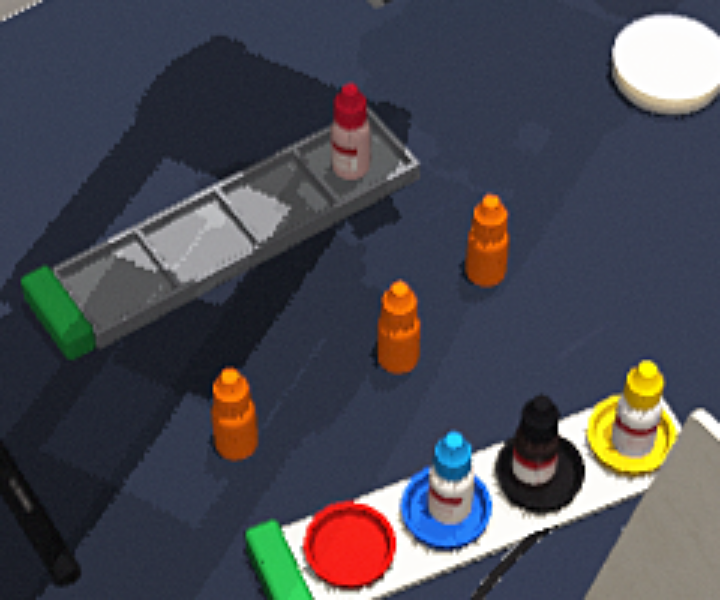

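>>> {"op": "send_rows", "data": {
  "commands": [
    [[0, 0, 0], [5.6, 0, 0]],
    [[0, 0, 0], [5.6, 0, 0]],
    [[0, 0.52, -2.51], [0, 0, 0]],
    [[0, 0.52, -2.51], [0, 0, 0]],
    [[0, 0.52, -2.51], [0, 0, 0]],
    [[0, 0.52, -2.51], [0, 0, 0]],
    [[0, 0.52, -2.51], [0, 0, 0]],
    [[0, 0.52, -2.51], [0, 0, 0]],
    [[0, 0.52, -2.51], [0, 0, 0]],
    [[0, 0.53, -2.52], [0, 0, 0]],
    [[2, 0, 0], [0, 0, 0]],
    [[2, 0, 0], [0, 0, 0]],
    [[1.5, 0, 0], [0, 0, 0]],
    [[1, 0, 0], [0, 0, 0]],
    [[0, 0, 0], [0, 0, 0]],
    [[0, 0, 0], [0, 0, 0]],
    [[0, 0, 0], [0, 0, 0]]
  ]
}}

```text
time_s: 11.3
tool_pos: [487.0, 106.4, 85.9]
tcp_rot: [0.557, -0.436, 0.557, 0.435]
ft_force: [-0.0, -0.5, -0.7]
width: 46.8
```

Run:
```python
from m import *
st();W=want(76);print(turn(W),go([486.7,106.5,34],W))
d=snapshot('scene')['color'][:,:,::-1];cv2.imwrite('pics/a8.png',cv2.resize(d[260:400,270:450],None,fx=4,fy=4))
```

```text
t 11.3 pos [487.  106.4  85.9] F [-0.  -0.5 -0.7] w 46.75272209186419 
R [[0.0015, -0.9705, 0.241], [0.0003, 0.241, 0.9705], [-1.0, -0.0014, 0.0006]]
[0.05 0.04 0.08] [5.19 0.03 0.01]
```

View pics/a8.png

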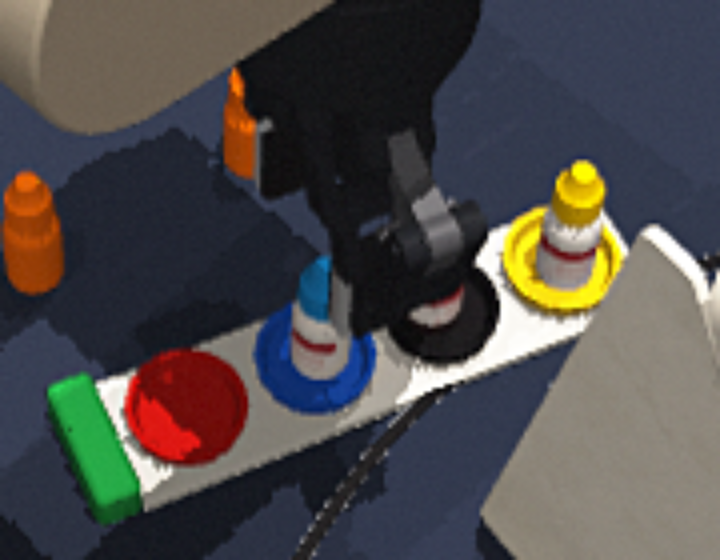

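>>> {"op": "send_rows", "data": {
  "commands": [
    [[1.5, 0, 0], [0, 0, 0]],
    [[1.5, 0, 0], [0, 0, 0]],
    [[1.3, 0, 0], [0, 0, 0]],
    [[0.7, 0, 0], [0, 0, 0]],
    [[0.3, 0, 0], [0, 0, 0]],
    [[0, 0, 0], [0, 0, 0]]
  ]
}}

```text
time_s: 11.95
tool_pos: [486.5, 106.2, 32.0]
tcp_rot: [0.557, -0.436, 0.557, 0.436]
ft_force: [-0.3, 1.2, -0.2]
width: 46.8
```

>>> {"op": "send_rows", "data": {
  "commands": [
    [[0, 0, 0], [0, 0, 0]],
    [[0, 0, 0], [0, 0, 0]],
    [[0, 0, 0], [0, 0, 0]],
    [[0, 0, 0], [0, 0, 0]],
    [[0, 0, 0], [0, 0, 0]],
    [[0, 0, 0], [0, 0, 0]],
    [[0, 0, 0], [0, 0, 0]],
    [[0, 0, 0], [0, 0, 0]]
  ],
  "gripper": 1
}}

```text
time_s: 12.75
tool_pos: [487.2, 106.3, 32.9]
tcp_rot: [0.558, -0.436, 0.556, 0.435]
ft_force: [-0.3, 0.7, 4.9]
width: 17.3
```

>>> {"op": "send_rows", "data": {
  "commands": [
    [[-0.5, 0, 0], [0, 0, 0]],
    [[-1, 0, 0], [0, 0, 0]],
    [[-2, 0, 0], [0, 0, 0]],
    [[-3, 0, 0], [0, 0, 0]],
    [[-3, 0, 0], [0, 0, 0]],
    [[-2.2, 0, 0], [0, 0, 0]],
    [[0, 0, 0], [-5.6, 0, 0]],
    [[0, 0, 0], [-5.6, 0, 0]],
    [[0, -0.42, 2.36], [0, 0, 0]],
    [[0, -0.42, 2.36], [0, 0, 0]],
    [[0, -0.42, 2.36], [0, 0, 0]],
    [[0, -0.42, 2.37], [0, 0, 0]],
    [[0, -0.42, 2.37], [0, 0, 0]],
    [[0, -0.42, 2.37], [0, 0, 0]],
    [[0, -0.42, 2.37], [0, 0, 0]],
    [[0, -0.42, 2.36], [0, 0, 0]],
    [[0, 0, 0], [0, 0, 0]],
    [[2, 0, 0], [0, 0, 0]],
    [[2, 0, 0], [0, 0, 0]],
    [[2, 0, 0], [0, 0, 0]]
  ]
}}

```text
time_s: 14.75
tool_pos: [529.0, 292.9, 88.7]
tcp_rot: [0.512, -0.488, 0.512, 0.488]
ft_force: [-0.6, -0.1, -0.0]
width: 17.1
```

>>> {"op": "send_rows", "data": {
  "commands": [
    [[0, 0, 0], [0, 0, 0]],
    [[0, 0, 0], [0, 0, 0]],
    [[0, 0, 0], [0, 0, 0]]
  ]
}}

```text
time_s: 15.05
tool_pos: [529.8, 293.6, 90.8]
tcp_rot: [0.513, -0.488, 0.511, 0.488]
ft_force: [0.1, 0.4, 0.2]
width: 17.0
```

Run:
```python
from m import *
st();W=want(87.2);print(turn(W),go([529.5,293.6,28.3],W))
d=snapshot('scene')['color'][:,:,::-1];cv2.imwrite('pics/a9.png',cv2.resize(d[180:380,200:440],None,fx=3,fy=3))
```

```text
t 15.05 pos [529.8 293.6  90.8] F [0.1 0.4 0.2] w 16.98480954487107 
R [[0.0023, -0.9988, 0.0483], [0.0011, 0.0483, 0.9988], [-1.0, -0.0022, 0.0012]]
[0.03 0.07 0.13] [ 6.25  0.03 -0.01]
```

View pics/a9.png

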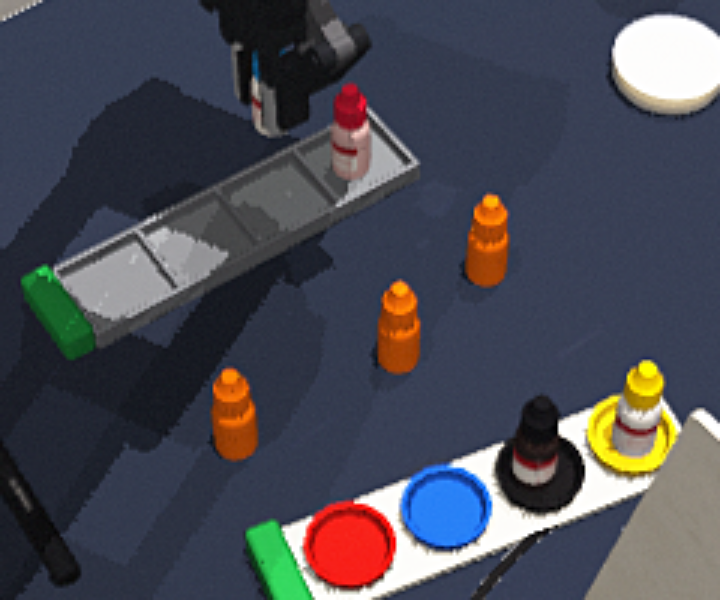

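>>> {"op": "send_rows", "data": {
  "commands": [
    [[1.5, 0, 0], [0, 0, 0]],
    [[1.5, 0, 0], [0, 0, 0]],
    [[1.2, 0, 0], [0, 0, 0]],
    [[0.8, 0, 0], [0, 0, 0]],
    [[0.6, 0, 0], [0, 0, 0]],
    [[0.4, 0, 0], [0, 0, 0]],
    [[0, 0, 0], [0, 0, 0]],
    [[0, 0, 0], [0, 0, 0]]
  ]
}}

```text
time_s: 15.9
tool_pos: [529.4, 293.8, 29.5]
tcp_rot: [0.512, -0.488, 0.512, 0.488]
ft_force: [0.7, -0.3, 0.4]
width: 17.0
```

>>> {"op": "send_rows", "data": {
  "commands": [
    [[0.1, 0, 0], [0, 0, 0]],
    [[0.04, 0, 0], [0, 0, 0]],
    [[0, 0, 0], [0, 0, 0]],
    [[0, 0, 0], [0, 0, 0]]
  ]
}}

```text
time_s: 16.3
tool_pos: [529.3, 293.7, 28.0]
tcp_rot: [0.512, -0.488, 0.512, 0.488]
ft_force: [0.1, -0.1, 0.5]
width: 17.4
```

>>> {"op": "send_rows", "data": {
  "commands": [
    [[0, 0, 0], [0, 0, 0]],
    [[0, 0, 0], [0, 0, 0]],
    [[0, 0, 0], [0, 0, 0]],
    [[0, 0, 0], [0, 0, 0]],
    [[0, 0, 0], [0, 0, 0]],
    [[-0.5, 0, 0], [0, 0, 0]],
    [[-1, 0, 0], [0, 0, 0]],
    [[-2, 0, 0], [0, 0, 0]],
    [[-3, 0, 0], [0, 0, 0]],
    [[-3, 0, 0], [0, 0, 0]],
    [[-2.5, 0, 0], [0, 0, 0]],
    [[0, 0, 0], [0, 0, 0]],
    [[0, 0, 0], [0, 0, 0]],
    [[0, 0, 0], [0, 0, 0]]
  ],
  "gripper": 0.45
}}

```text
time_s: 17.7
tool_pos: [528.6, 293.3, 146.3]
tcp_rot: [0.511, -0.488, 0.513, 0.488]
ft_force: [0.2, 0.2, -0.6]
width: 47.0
```

Run:
```python
from m import *
st();W=want(76);print(turn(W),go([528,96,150],W))
d=snapshot('scene')['color'][:,:,::-1];cv2.imwrite('pics/a10.png',cv2.resize(d[180:380,200:440],None,fx=3,fy=3))
```

```text
t 17.7 pos [528.6 293.3 146.3] F [ 0.2  0.2 -0.6] w 46.980779335376795 
R [[-0.0019, -0.9988, 0.048], [-0.0008, 0.048, 0.9988], [-1.0, 0.0018, -0.0009]]
[11.25 -0.06 -0.1 ] [ -0.37  -4.71 -19.16]
```

View pics/a10.png

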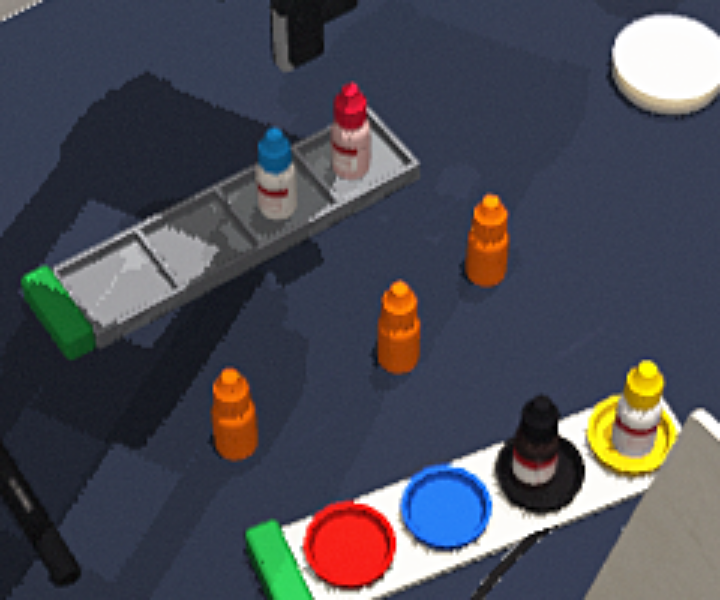

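>>> {"op": "send_rows", "data": {
  "commands": [
    [[0, 0, 0], [5.6, 0, 0]],
    [[0, 0, 0], [5.6, 0, 0]],
    [[0, -0.57, -2.39], [0, 0, 0]],
    [[0, -0.57, -2.39], [0, 0, 0]],
    [[0, -0.57, -2.39], [0, 0, 0]],
    [[0, -0.57, -2.39], [0, 0, 0]],
    [[0, -0.57, -2.39], [0, 0, 0]],
    [[0, -0.57, -2.4], [0, 0, 0]],
    [[0, -0.58, -2.4], [0, 0, 0]],
    [[0, -0.58, -2.4], [0, 0, 0]],
    [[2, 0, 0], [0, 0, 0]],
    [[2, 0, 0], [0, 0, 0]],
    [[1.2, 0, 0], [0, 0, 0]],
    [[1, 0, 0], [0, 0, 0]],
    [[0, 0, 0], [0, 0, 0]],
    [[0, 0, 0], [0, 0, 0]],
    [[0, 0, 0], [0, 0, 0]]
  ]
}}

```text
time_s: 19.45
tool_pos: [528.0, 96.9, 86.6]
tcp_rot: [0.557, -0.436, 0.556, 0.435]
ft_force: [-0.0, -0.3, -0.3]
width: 46.7
```

Run:
```python
from m import *
st();W=want(76);print(turn(W),go([527.5,96.5,34],W))
d=snapshot('scene')['color'][:,:,::-1];cv2.imwrite('pics/a11.png',cv2.resize(d[240:380,300:480],None,fx=4,fy=4))
```

```text
t 19.45 pos [528.   96.9  86.6] F [-0.  -0.3 -0.3] w 46.73390005426428 
R [[0.0017, -0.9706, 0.2409], [0.0002, 0.2409, 0.9706], [-1.0, -0.0016, 0.0006]]
[0.06 0.04 0.09] [ 5.26  0.04 -0.05]
```

View pics/a11.png

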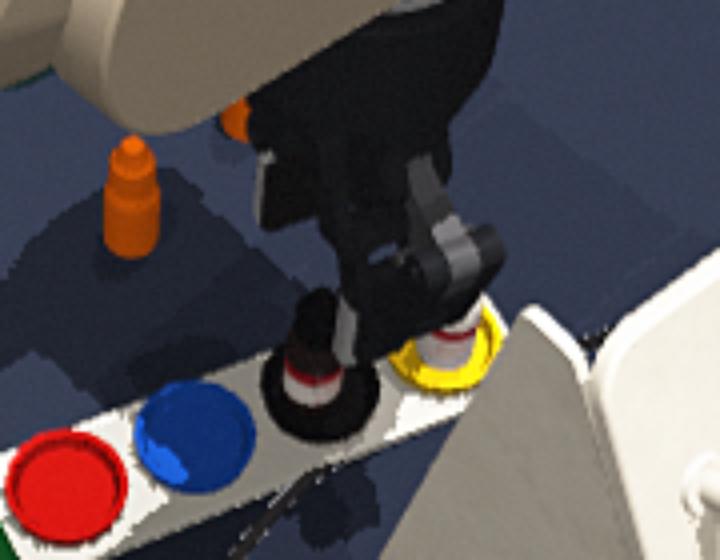

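>>> {"op": "send_rows", "data": {
  "commands": [
    [[1.5, 0, 0], [0, 0, 0]],
    [[1.5, 0, 0], [0, 0, 0]],
    [[1.2, 0, 0], [0, 0, 0]],
    [[0.7, 0, 0], [0, 0, 0]],
    [[0.2, 0, 0], [0, 0, 0]],
    [[0, 0, 0], [0, 0, 0]],
    [[0, 0, 0], [0, 0, 0]]
  ]
}}

```text
time_s: 20.2
tool_pos: [527.8, 96.8, 35.1]
tcp_rot: [0.557, -0.436, 0.557, 0.435]
ft_force: [-0.0, -1.1, 0.0]
width: 46.8
```

>>> {"op": "send_rows", "data": {
  "commands": [
    [[0, 0, 0], [0, 0, 0]],
    [[0, 0, 0], [0, 0, 0]],
    [[0, 0, 0], [0, 0, 0]],
    [[0, 0, 0], [0, 0, 0]],
    [[0, 0, 0], [0, 0, 0]],
    [[0, 0, 0], [0, 0, 0]],
    [[0, 0, 0], [0, 0, 0]],
    [[0, 0, 0], [0, 0, 0]]
  ],
  "gripper": 1
}}

```text
time_s: 21.0
tool_pos: [527.9, 96.8, 35.3]
tcp_rot: [0.557, -0.436, 0.557, 0.435]
ft_force: [-0.1, 0.2, 6.5]
width: 17.3
```

>>> {"op": "send_rows", "data": {
  "commands": [
    [[-0.5, 0, 0], [0, 0, 0]],
    [[-1, 0, 0], [0, 0, 0]],
    [[-2, 0, 0], [0, 0, 0]],
    [[-3, 0, 0], [0, 0, 0]],
    [[-3, 0, 0], [0, 0, 0]],
    [[-2, 0, 0], [0, 0, 0]],
    [[0, 0, 0], [-5.6, 0, 0]],
    [[0, 0, 0], [-5.6, 0, 0]],
    [[0, 0.67, 2.46], [0, 0, 0]],
    [[0, 0.67, 2.46], [0, 0, 0]],
    [[0, 0.67, 2.46], [0, 0, 0]],
    [[0, 0.67, 2.46], [0, 0, 0]],
    [[0, 0.67, 2.46], [0, 0, 0]],
    [[0, 0.67, 2.45], [0, 0, 0]],
    [[0, 0.68, 2.45], [0, 0, 0]],
    [[0, 0.68, 2.46], [0, 0, 0]],
    [[0, 0, 0], [0, 0, 0]],
    [[2, 0, 0], [0, 0, 0]],
    [[2, 0, 0], [0, 0, 0]],
    [[2, 0, 0], [0, 0, 0]]
  ]
}}

```text
time_s: 23.0
tool_pos: [483.3, 294.9, 89.3]
tcp_rot: [0.512, -0.488, 0.512, 0.488]
ft_force: [-0.5, -0.9, -0.2]
width: 17.3
```

>>> {"op": "send_rows", "data": {
  "commands": [
    [[0, 0, 0], [0, 0, 0]],
    [[0, 0, 0], [0, 0, 0]],
    [[0, 0, 0], [0, 0, 0]]
  ]
}}

```text
time_s: 23.3
tool_pos: [483.9, 295.7, 91.3]
tcp_rot: [0.513, -0.488, 0.511, 0.488]
ft_force: [0.4, 0.6, -0.6]
width: 17.0
```

Run:
```python
from m import *
st();W=want(87.2);print(turn(W),go([483.6,295.8,30.5],W))
d=snapshot('scene')['color'][:,:,::-1];cv2.imwrite('pics/a12.png',cv2.resize(d[180:380,200:440],None,fx=3,fy=3))
```

```text
t 23.3 pos [483.9 295.7  91.3] F [ 0.4  0.6 -0.6] w 16.976874211216565 
R [[0.0022, -0.9988, 0.0484], [0.0011, 0.0484, 0.9988], [-1.0, -0.0021, 0.0012]]
[0.03 0.07 0.12] [6.08 0.03 0.01]
```

View pics/a12.png

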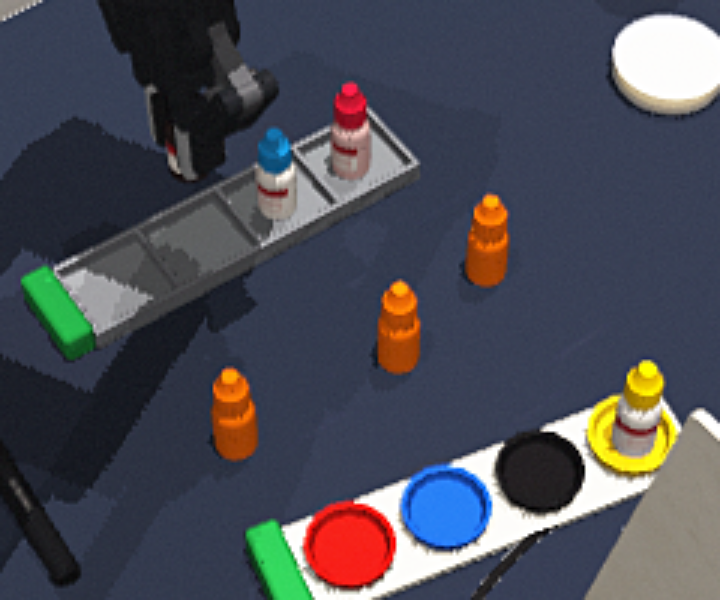

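>>> {"op": "send_rows", "data": {
  "commands": [
    [[1.5, 0, 0], [0, 0, 0]],
    [[1.5, 0, 0], [0, 0, 0]],
    [[1.2, 0, 0], [0, 0, 0]],
    [[0.8, 0, 0], [0, 0, 0]],
    [[0.5, 0, 0], [0, 0, 0]],
    [[0.3, 0, 0], [0, 0, 0]],
    [[0, 0, 0], [0, 0, 0]],
    [[0, 0, 0], [0, 0, 0]]
  ]
}}

```text
time_s: 24.15
tool_pos: [483.4, 295.8, 32.1]
tcp_rot: [0.512, -0.488, 0.512, 0.488]
ft_force: [0.2, 0.1, -0.4]
width: 17.0
```

>>> {"op": "send_rows", "data": {
  "commands": [
    [[0.1, 0, 0], [0, 0, 0]],
    [[0.05, 0, 0], [0, 0, 0]],
    [[0, 0, 0], [0, 0, 0]],
    [[0, 0, 0], [0, 0, 0]]
  ]
}}

```text
time_s: 24.55
tool_pos: [483.3, 295.8, 30.4]
tcp_rot: [0.512, -0.488, 0.512, 0.488]
ft_force: [-0.7, 1.0, 0.7]
width: 17.1
```

>>> {"op": "send_rows", "data": {
  "commands": [
    [[0, 0, 0], [0, 0, 0]],
    [[0, 0, 0], [0, 0, 0]],
    [[0, 0, 0], [0, 0, 0]],
    [[0, 0, 0], [0, 0, 0]],
    [[0, 0, 0], [0, 0, 0]],
    [[-0.5, 0, 0], [0, 0, 0]],
    [[-1, 0, 0], [0, 0, 0]],
    [[-2, 0, 0], [0, 0, 0]],
    [[-3, 0, 0], [0, 0, 0]],
    [[-3, 0, 0], [0, 0, 0]],
    [[-2.5, 0, 0], [0, 0, 0]],
    [[0, 0, 0], [0, 0, 0]],
    [[0, 0, 0], [0, 0, 0]],
    [[0, 0, 0], [0, 0, 0]]
  ],
  "gripper": 0.45
}}

```text
time_s: 25.95
tool_pos: [482.6, 295.4, 149.0]
tcp_rot: [0.511, -0.488, 0.512, 0.488]
ft_force: [0.3, -1.0, -0.8]
width: 47.0
```

Run:
```python
from m import *
st();W=want(76);print(turn(W),go([573.7,83,150],W))
d=snapshot('scene')['color'][:,:,::-1];cv2.imwrite('pics/a13.png',cv2.resize(d[180:380,200:440],None,fx=3,fy=3))
```

```text
t 25.95 pos [482.6 295.4 149. ] F [ 0.3 -1.  -0.8] w 47.016551809108336 
R [[-0.0017, -0.9988, 0.048], [-0.0008, 0.048, 0.9988], [-1.0, 0.0016, -0.0009]]
[11.25 -0.06 -0.09] [ -0.1  -13.98 -18.4 ]
```

View pics/a13.png

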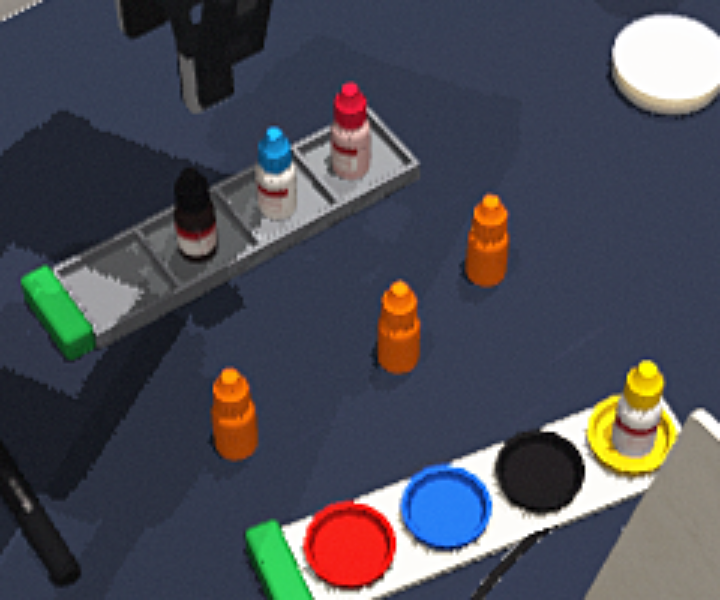

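>>> {"op": "send_rows", "data": {
  "commands": [
    [[0, 0, 0], [5.6, 0, 0]],
    [[0, 0, 0], [5.6, 0, 0]],
    [[0, -1.39, -1.84], [0, 0, 0]],
    [[0, -1.39, -1.84], [0, 0, 0]],
    [[0, -1.39, -1.84], [0, 0, 0]],
    [[0, -1.39, -1.84], [0, 0, 0]],
    [[0, -1.39, -1.84], [0, 0, 0]],
    [[0, -1.39, -1.84], [0, 0, 0]],
    [[0, -1.39, -1.85], [0, 0, 0]],
    [[0, -1.4, -1.85], [0, 0, 0]],
    [[0, -1.4, -1.85], [0, 0, 0]],
    [[0, -1.4, -1.85], [0, 0, 0]],
    [[2, 0, 0], [0, 0, 0]],
    [[2, 0, 0], [0, 0, 0]],
    [[1.4, 0, 0], [0, 0, 0]],
    [[1, 0, 0], [0, 0, 0]],
    [[0, 0, 0], [0, 0, 0]],
    [[0, 0, 0], [0, 0, 0]],
    [[0, 0, 0], [0, 0, 0]]
  ]
}}

```text
time_s: 27.9
tool_pos: [574.4, 83.3, 87.2]
tcp_rot: [0.558, -0.436, 0.556, 0.435]
ft_force: [-0.1, -0.3, 0.9]
width: 46.7
```

Run:
```python
from m import *
st();W=want(76);print(turn(W),go([573.7,83,34],W))
d=snapshot('scene')['color'][:,:,::-1];cv2.imwrite('pics/a14.png',cv2.resize(d[220:380,320:500],None,fx=4,fy=4)[:600])
```

```text
t 27.9 pos [574.4  83.3  87.2] F [-0.1 -0.3  0.9] w 46.71573101256146 
R [[0.0019, -0.9705, 0.2409], [0.0002, 0.2409, 0.9705], [-1.0, -0.0018, 0.0007]]
[0.06 0.04 0.1 ] [ 5.32  0.06 -0.05]
```

View pics/a14.png

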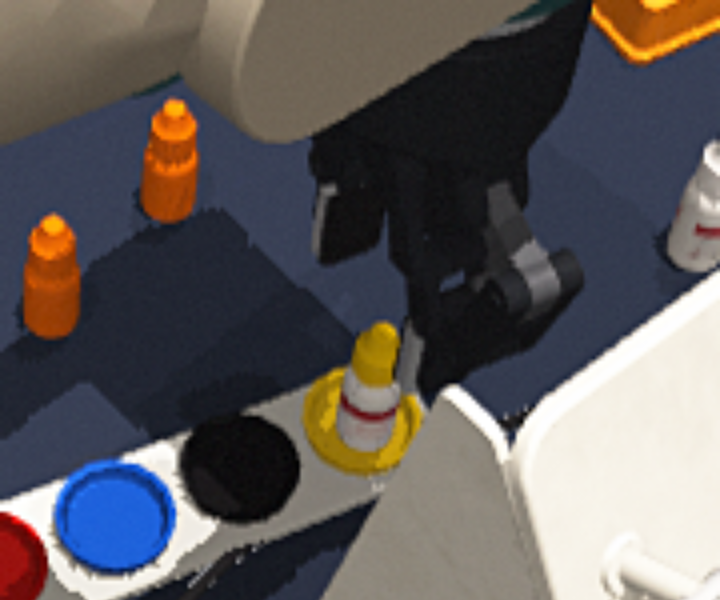

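Aligned as before; lowering watchfully.

>>> {"op": "send_rows", "data": {
  "commands": [
    [[1.5, 0, 0], [0, 0, 0]],
    [[1.5, 0, 0], [0, 0, 0]],
    [[1.2, 0, 0], [0, 0, 0]],
    [[0.7, 0, 0], [0, 0, 0]],
    [[0.3, 0, 0], [0, 0, 0]],
    [[0, 0, 0], [0, 0, 0]],
    [[0, 0, 0], [0, 0, 0]]
  ]
}}

```text
time_s: 28.65
tool_pos: [574.2, 83.1, 34.6]
tcp_rot: [0.557, -0.436, 0.557, 0.435]
ft_force: [-0.3, 0.9, 0.6]
width: 47.1
```

>>> {"op": "send_rows", "data": {
  "commands": [
    [[0, 0, 0], [0, 0, 0]],
    [[0, 0, 0], [0, 0, 0]],
    [[0, 0, 0], [0, 0, 0]],
    [[0, 0, 0], [0, 0, 0]],
    [[0, 0, 0], [0, 0, 0]],
    [[0, 0, 0], [0, 0, 0]],
    [[0, 0, 0], [0, 0, 0]],
    [[0, 0, 0], [0, 0, 0]]
  ],
  "gripper": 1
}}

```text
time_s: 29.45
tool_pos: [574.3, 83.2, 34.8]
tcp_rot: [0.557, -0.436, 0.557, 0.435]
ft_force: [-0.9, -0.3, 5.9]
width: 16.9
```

>>> {"op": "send_rows", "data": {
  "commands": [
    [[-0.5, 0, 0], [0, 0, 0]],
    [[-1, 0, 0], [0, 0, 0]],
    [[-2, 0, 0], [0, 0, 0]],
    [[-3, 0, 0], [0, 0, 0]],
    [[-3, 0, 0], [0, 0, 0]],
    [[-2, 0, 0], [0, 0, 0]],
    [[0, 0, 0], [-5.6, 0, 0]],
    [[0, 0, 0], [-5.6, 0, 0]],
    [[0, 1.47, 2.08], [0, 0, 0]],
    [[0, 1.47, 2.08], [0, 0, 0]],
    [[0, 1.47, 2.08], [0, 0, 0]],
    [[0, 1.47, 2.08], [0, 0, 0]],
    [[0, 1.47, 2.08], [0, 0, 0]],
    [[0, 1.47, 2.08], [0, 0, 0]],
    [[0, 1.47, 2.08], [0, 0, 0]],
    [[0, 1.46, 2.08], [0, 0, 0]],
    [[0, 1.46, 2.08], [0, 0, 0]],
    [[0, 1.46, 2.09], [0, 0, 0]],
    [[0, 0, 0], [0, 0, 0]],
    [[0, 0, 0], [0, 0, 0]]
  ]
}}

```text
time_s: 31.45
tool_pos: [437.3, 298.1, 149.5]
tcp_rot: [0.512, -0.488, 0.512, 0.488]
ft_force: [0.2, -0.4, -0.4]
width: 17.3
```

>>> {"op": "send_rows", "data": {
  "commands": [
    [[2, 0, 0], [0, 0, 0]],
    [[2, 0, 0], [0, 0, 0]],
    [[1, 0, 0], [0, 0, 0]],
    [[1, 0, 0], [0, 0, 0]],
    [[0, 0, 0], [0, 0, 0]],
    [[0, 0, 0], [0, 0, 0]],
    [[0, 0, 0], [0, 0, 0]]
  ]
}}

```text
time_s: 32.15
tool_pos: [437.9, 298.2, 90.2]
tcp_rot: [0.512, -0.488, 0.511, 0.488]
ft_force: [-0.4, -0.6, -0.1]
width: 17.6
```

Run:
```python
from m import *
st();W=want(87.2);print(turn(W),go([437.6,298.1,30.2],W))
d=snapshot('scene')['color'][:,:,::-1];cv2.imwrite('pics/a15.png',cv2.resize(d[180:380,200:440],None,fx=3,fy=3))
```

```text
t 32.15 pos [437.9 298.2  90.2] F [-0.4 -0.6 -0.1] w 17.59762100475248 
R [[0.0015, -0.9988, 0.0481], [0.0009, 0.0481, 0.9988], [-1.0, -0.0015, 0.001]]
[0.04 0.06 0.09] [ 6.    0.03 -0.02]
```

View pics/a15.png

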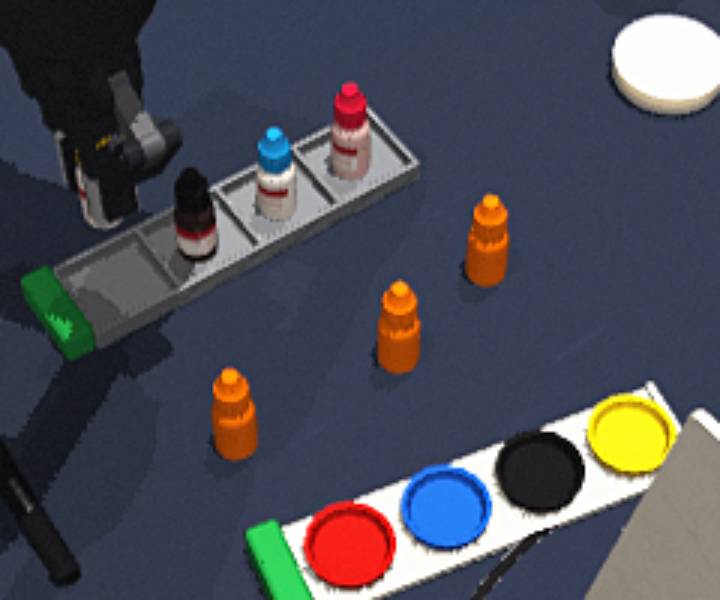

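>>> {"op": "send_rows", "data": {
  "commands": [
    [[1.5, 0, 0], [0, 0, 0]],
    [[1.5, 0, 0], [0, 0, 0]],
    [[1.2, 0, 0], [0, 0, 0]],
    [[0.8, 0, 0], [0, 0, 0]],
    [[0.4, 0, 0], [0, 0, 0]],
    [[0.3, 0, 0], [0, 0, 0]],
    [[0, 0, 0], [0, 0, 0]],
    [[0, 0, 0], [0, 0, 0]],
    [[0, 0, 0], [0, 0, 0]]
  ]
}}

```text
time_s: 33.1
tool_pos: [437.6, 298.2, 32.6]
tcp_rot: [0.512, -0.488, 0.511, 0.488]
ft_force: [-0.1, -0.7, -1.3]
width: 17.3
```

>>> {"op": "send_rows", "data": {
  "commands": [
    [[0.15, 0, 0], [0, 0, 0]],
    [[0.06, 0, 0], [0, 0, 0]],
    [[0, 0, 0], [0, 0, 0]],
    [[0, 0, 0], [0, 0, 0]]
  ]
}}

```text
time_s: 33.5
tool_pos: [437.3, 298.0, 30.0]
tcp_rot: [0.512, -0.488, 0.512, 0.488]
ft_force: [0.6, -0.2, 0.4]
width: 17.4
```

>>> {"op": "send_rows", "data": {
  "commands": [
    [[0, 0, 0], [0, 0, 0]],
    [[0, 0, 0], [0, 0, 0]],
    [[0, 0, 0], [0, 0, 0]],
    [[0, 0, 0], [0, 0, 0]],
    [[0, 0, 0], [0, 0, 0]],
    [[-0.5, 0, 0], [0, 0, 0]],
    [[-1, 0, 0], [0, 0, 0]],
    [[-2, 0, 0], [0, 0, 0]],
    [[-3, 0, 0], [0, 0, 0]],
    [[-3, 0, 0], [0, 0, 0]],
    [[-3, 0, 0], [0, 0, 0]],
    [[-3, 2, -2], [0, 0, 0]],
    [[-3, 2, -3], [0, 0, 0]],
    [[0, 2, -3], [0, 0, 0]],
    [[0, 1, -3], [0, 0, 0]],
    [[0, 0, -3], [0, 0, 0]],
    [[0, 0, -2], [0, 0, 0]],
    [[0, 0, 0], [0, 0, 0]],
    [[0, 0, 0], [0, 0, 0]]
  ],
  "gripper": 0.45
}}

```text
time_s: 35.4
tool_pos: [359.9, 141.7, 215.8]
tcp_rot: [0.513, -0.488, 0.512, 0.487]
ft_force: [-0.7, -0.3, -0.7]
width: 47.0
```

Run:
```python
from m import *
st()
d=snapshot('scene')['color'][:,:,::-1];cv2.imwrite('pics/a16.png',cv2.resize(d[200:320,190:350],None,fx=5,fy=5,interpolation=2))
d=snapshot('top')['color'][:,:,::-1];cv2.imwrite('pics/a16t.png',cv2.resize(d[190:330,245:345],None,fx=4,fy=4,interpolation=2))
```

```text
t 35.4 pos [359.9 141.7 215.8] F [-0.7 -0.3 -0.7] w 46.993674690834474 
R [[0.0014, -0.9988, 0.049], [0.0009, 0.049, 0.9988], [-1.0, -0.0014, 0.001]]
```

View pics/a16.png

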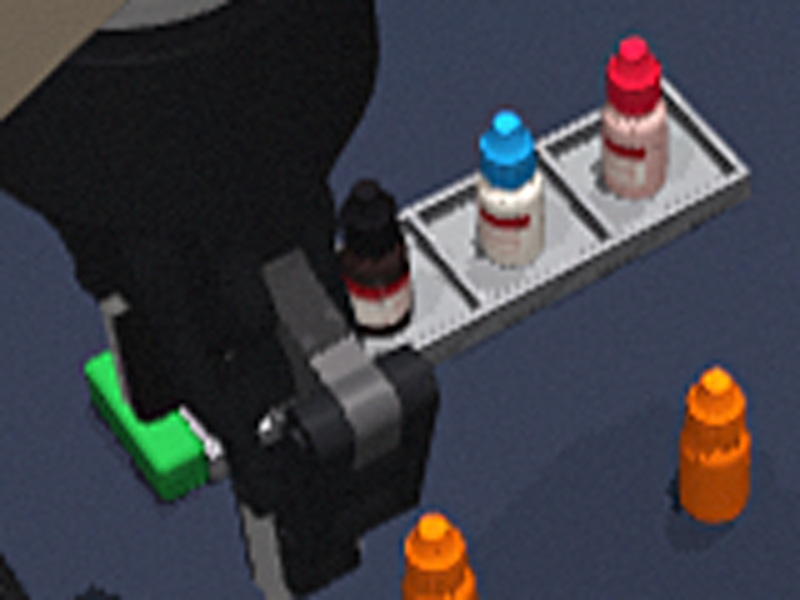

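View pics/a16t.png

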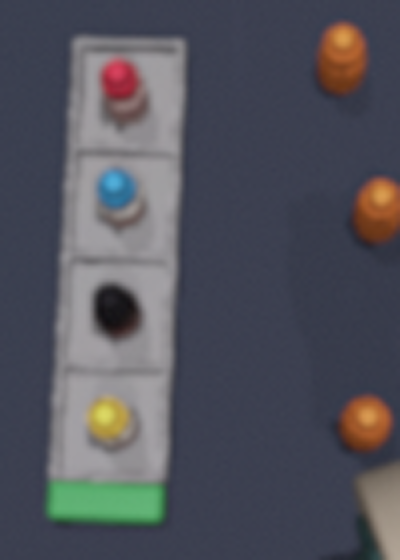

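Run:
```python
from h import *
from workcell import env,readout
p=[506.5,294.7,-.0486]
for n,uv,z in(('y',(106,414),63),('k',(113,300),63),('b',(115,183),60),('r',(119,73),63)):
    w=back('top',crop([uv],(245,190),4)[0],z); c,s=np.cos(p[2]),np.sin(p[2]);d=w[:2]-p[:2]
    print(n,np.round([c*d[0]+s*d[1],-s*d[0]+c*d[1]],1))
print(env.job_done(),readout.state()['time_s'])
```

```text
y [-69.1  -1. ]
k [-24.5  -1.9]
b [22.9 -0.5]
r [67.3 -0.5]
the job is handed in; nothing more can be done
the job is handed in; nothing more can be done
```

I moved all four bottles into the grey tray in reverse order and handed the job in at about 36 s of the 115 s allowed. From the rail's green end the cups ran red, blue, black, yellow. From the tray's green end the bottles now stand yellow, black, blue, red.

- **Placement:** the last top image puts each bottle's cap tip within about 2 mm of its pocket centre. Measured in the tray frame, x is -69.1, -24.5, 22.9 and 67.3 mm, and y is off by at most 1.9 mm.
- **Upright and released:** in the last pictures all four bottles look upright. The gripper is open and withdrawn to z of about 216 mm, and the wrist force is near zero (under 1.5 N).
- **Not fully checked:** in the last scene image the arm hid the yellow bottle, so its standing is confirmed from the top view only. I did not measure tilt or height directly.
- **Discrepancies:**
  - The finger opening read about 17 mm when gripping the 20 mm bottle bodies.
  - Closing the fingers gave 5–6.5 N upward each time, probably because the pads swing forward as they shut.
  - I turned the wrist the wrong way once while holding the red bottle and corrected it in the air.

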